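Index the ring-marking table by one notch

ROBOT

A 6-joint arm with a two-finger parallel gripper is mounted at the origin on a cart in front of the work surface, level with it; the furniture and walls round the work are solid. World frame = base frame: x ahead of the robot, y to its left, z up, the work surface at z = 0. Lengths are in m, angles in rad, forces in N, time in s.
With the tool pointing down it reaches from about 0.375 to 0.975 m from the base axis. Payload 3.8 kg.
Tool frame: the origin (TCP) lies midway between the tips of the shut fingers; the grasp point (between the pads) lies 19 mm behind it; z points along the fingers, y is the line along which they close (so a half turn about z gives the same grasp; the last joint's range is limited). The gripper opens to 88 mm and grips with 3 to 60 N. Pads are 18 mm wide; open, the fingers measure 123 mm over their backs; the gripper's body (75 mm by 187 mm) begins 45 mm behind the grasp point.
Start: joints at [1.188, 0.264, 1.604, -0, 1.274, -0.037], TCP at [0.229, 0.635, 0.239] pointing down, gripper open.
Joint ranges: [-2.63, 2.63], [-0.94, 2.18], [0.31, 2.57], [-1.31, 4.45], [0, 2.66], [-2.55, 2.55]. Speed limits (rad/s): [2.57, 2.57, 3.14, 3.14, 3.14, 3.14].

INTERFACE

Orientations are given as a rotation vector (axis times angle).
In Python, from cell import manip, inverse_kinematics, cams, order gives the robot as it stands. Calls block until the motion is done:
- manip.move_pose(position, orientation): joint-space move of the TCP to a pose.
- manip.move_linear(position, rate=0.15, rot=None): straight line of the TCP; rot=None keeps the orientation; rate is the mean speed in m/s.
- manip.set_joints(angles): joint-space move.
- manip.set_gripper(opening, force=None): finger opening in m; force is the grip in N (None keeps the last); returns when the fingers have stopped.
- manip.dwell(seconds).
- inverse_kinematics(position, orientation): joint angles nearest the present ones, or None.
- manip.state(): the state.
- cams.capture(name): name is "scene" or "top" or "wrist"; returns a dict with "image" (400x640x3 uint8, blue, green, red), "z_map" (400x640 float32, m along the optical axis (not along the pixel's ray), 0 where there is no reading), "intrinsics" (3x3 intrinsics, pixels), "position" and "orientation" of the camera in the world; the wrist camera has in their place "T_tool_cam" (4x4, takes a point from camera to tool coordinates, whose origin is the TCP and whose axes are the flange's). Camera axes: x right, y down, z forward; pixel columns grow to the right and rows downward; lengths in m; the calibration is good to about 2 mm. A picture is of the moment at which its call begins: read the wrist's pose just before it.
A pose or a line that the arm cannot do raises manip.IKError and nothing moves.
- order.close_job(): hands the job in; it is judged then, once.
The state is a dict: "clock": time; "joint_pos": joint angles; "joint_velocities": joint speeds; "tau": joint torques, N m; "tool_pos": TCP position; "tcp_rot": TCP orientation; "contact_force": force on the tool from outside, world axes, zero at the start; "moment": the same for the moment, N m; "gripper_width": finger opening in m; "grasp_force": force on a finger pad.
Only numpy, scipy, OpenCV 4.12 (cv2) and the standard library are available. Lean on these libraries where they do the work, as an engineer would, in place of code of your own. Each camera call takes 0.05 s, during which the arm holds its last target. There are 200 camera calls.

TASK

Turn the marking table on by one notch, counter-clockwise seen from above: with the fingertips push the plunger in (down) until it is out of its notch, push the arm round with it, and let the plunger spring up fully into the very next notch, so that the table is locked there. Do not go past that notch or turn the table clockwise, leave the steel ring seated flat round its boss, and pick up or push aside nothing else on the bench.

Things in the scene. Friction and masses are not known exactly. Their poses are not given: they have to be found in the camera images.
- table (a joint): The turning table of the indexing fixture, rad: 0 at the notch where it starts, growing counter-clockwise seen from above; the next notch is at 0.785 (45 degrees; 8 notches in all). Pushing it round at the plunger takes about 2 N, plus some 1 N while the plunger rides under the plate. With the plunger home in a notch it is locked, with about 0.3 degree of play.
- plunger (a joint): Travel of the indexing plunger, m: 0 fully up (home in a notch), growing as its head is pressed down, 0.013 at its stop. Its spring gives 3 N at 0, 6.2 N at 0.008, 8.2 N at the stop. From 0.008 on its foot is clear of the notch. Let go between notches it rides under the plate at about 0.008, and springs up by itself when the arm carries it to a notch.
- plunger_head (a point): Centre of the flat top of the plunger's round black head (30 mm across), on the table's arm 112 mm from the table's axis, 79 mm above the bench when up. It moves with plunger and table. The arm's outer end is 134 mm from the axis.
- plunger_foot (a point): Middle of the plunger's foot, 103 mm from the axis, 34 mm above the bench when up: a radial round bar 8 mm thick that enters a 9 mm wide notch of the fixed plate from below, catching within about 3 mm of it.
- cheek (a point): Middle of the inner face of the upright cheek on the arm that stands ahead of the plunger head in the counter-clockwise sense; an equal one stands behind it. They are 26 mm long radially, 5 mm thick, inner faces 44 mm apart, tops 102 mm above the bench (23 mm above the raised head). A fingertip between them can press the head and push the arm round; the space is open above and at the arm's end.
- table_axis (a point): Point on the table's vertical axis, at its top (56 mm above the bench). The fixture is bolted down: grey foot 130x236 mm; on it a fixed steel plate 208 mm across with 8 notches in its rim (top 38 mm above the bench); above that the turning aluminium table, 150 mm across, with a central boss 59 mm across and 8 mm high.
- work_ring_mid (a point): Centre (half-way up) of the flat steel ring that lies loose on the table round the boss, 96 mm across, 68 mm bore, 4 mm thick; its mid-height is 58 mm above the bench. It turns with the table and must stay seated.
- spare_ring: Bystander: a second flat steel ring, 94 mm across, 4 mm thick, lying loose on the bench near its front edge; origin at the centre of its underside.
- brush: Bystander: a dust brush, 40x161x12 mm, lying loose beside the fixture on the side away from the arm; origin at the centre of its underside.
- pliers: Bystander: pliers, 56x160x12 mm, lying loose on the bench near its front edge; origin at the centre of their underside.
- hex_key: Bystander: an L-shaped hex key, 88x33x5 mm, lying loose on the bench at the right; origin at the centre of its underside.
- screwdriver: Bystander: a screwdriver, 190 mm long, 25 mm thick, lying loose on the bench at the right; origin at the centre of its underside.
Not all that is in view belongs to the job. What is shaped like the part that bears work_ring_mid but purple or yellow is not meant.

How it is judged:
By the outcome, as a careful person would: the job done as asked, in the order asked, and still so for the second after the job is handed in, with the robot touching nothing.
It also fails if it takes over 42 s, if anything falls off the work surface, if the arm or the gripper's body presses on something with over 40 N, if the wrist force passes 120 N, or if a joint passes its speed limit or range.

## Working session

There is one attempt and no reset: what is moved stays moved. The work goes in short steps, each a Python script; the robot and the scene stay as the last script left them, time stands still between calls to the robot, and variables do not carry over. Pictures are saved under pics/ and viewed, at most 10 in all, crops included, and the job is handed in when it is done.

```bash
mkdir -p pics; ls; python3 - <<'E'
from cell import manip,cams
import cv2,numpy as np
for n in ["top","scene"]:
    c=cams.capture(n); cv2.imwrite(f"pics/{n}0.png",c["image"]); print(n,c["intrinsics"],c["position"],c["orientation"]); np.savez(f"{n}0.npz",**c)
s=manip.state();print(s)
E
```

```text
pics
top [[438.84152082   0.         322.22668371]
 [  0.         438.84152082 201.47357155]
 [  0.           0.           1.        ]] [ 0.4315352  -0.04349819  1.25414835] [-2.19082578  2.15343286 -0.09170233]
scene [[482.63945541   0.         316.87348675]
 [  0.         482.63945541 198.19415946]
 [  0.           0.           1.        ]] [-0.31447186 -0.65936192  0.8929751 ] [-2.03403804  1.03623969 -0.51763609]
{'clock': 0.1, 'joint_pos': array([ 1.18808865e+00,  2.64644875e-01,  1.60523281e+00,  8.94617943e-06,
        1.27368521e+00, -3.69300653e-02]), 'joint_velocities': array([ 5.91954365e-05, -3.34945235e-04, -2.93611946e-03, -3.52946600e-04,
        1.35924386e-04,  3.67036282e-04]), 'tau': array([ 5.64858801e-04, -5.03613317e+01, -3.58071578e+01,  7.30107143e-02,
        2.32824788e-02, -2.63511231e-05]), 'tool_pos': array([0.22855711, 0.63445141, 0.23753719]), 'tcp_rot': array([-5.40376203e-01, -3.09434291e+00,  3.02378255e-03]), 'contact_force': array([-0.21945461,  0.97113636,  0.34978432]), 'moment': array([-0.02595579, -0.01814402,  0.01470072]), 'grasp_force': 0.0, 'gripper_width': 0.08819157115746833}
```

View pics/top0.png

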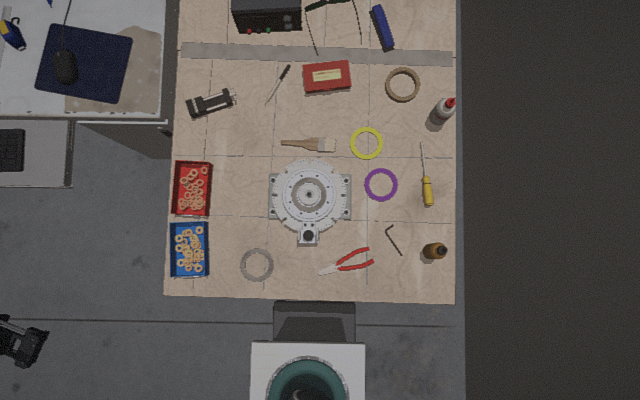

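View pics/scene0.png

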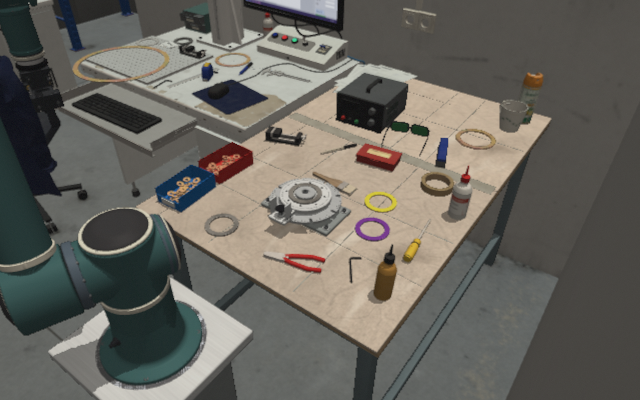

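The top view shows the fixture at about (309,194), with its arm and black plunger head at (308,236) pointing towards the robot. CCW from there means towards image right. Candidates for the work ring:
- Grey ring round the boss (309,194): this is the one.
- Purple ring (381,184), yellow ring (366,143), spare grey ring (257,265) and brown tape (403,85): none of these is meant.

Next I'll take measurements and a close crop.

```bash
cat > h.py <<'E'
import numpy as np,cv2
from scipy.spatial.transform import Rotation as R
def ray(c,uv,z):
    K=c["intrinsics"];d=R.from_rotvec(c["orientation"]).as_matrix()@np.linalg.inv(K)@np.array([uv[0],uv[1],1.])
    p=np.array(c["position"]);return p+d*(z-p[2])/d[2]
def cloud(c):
    v,u=np.mgrid[0:400,0:640];K=c["intrinsics"];Z=c["z_map"]
    P=np.stack([(u-K[0,2])/K[0,0]*Z,(v-K[1,2])/K[1,1]*Z,Z],-1)
    return P@R.from_rotvec(c["orientation"]).as_matrix().T+c["position"]
def proj(c,p):
    q=R.from_rotvec(c["orientation"]).as_matrix().T@(np.array(p)-c["position"]);q=c["intrinsics"]@q;return q[:2]/q[2]
def head(c,center,rad=25):
    # dark round head: centroid of dark pixels around a guess
    g=c["image"].max(2);m=np.zeros(g.shape,np.uint8);cv2.circle(m,tuple(int(round(x)) for x in center),rad,1,-1)
    m&=(g<70).astype(np.uint8)
    n,l,st,ce=cv2.connectedComponentsWithStats(m);i=1+np.argmax(st[1:,4]);return ce[i],st[i]
E
python3 - <<'E'
from h import *
c=dict(np.load("top0.npz"));s=dict(np.load("scene0.npz"))
P=cloud(c);reg=(slice(150,255),slice(255,365));Q=P[reg].reshape(-1,3)
for lo,hi in[(.052,.058),(.0585,.068),(.034,.042),(.07,.09),(.095,.11)]:
    q=Q[(Q[:,2]>lo)&(Q[:,2]<hi)]
    if len(q)<5:continue
    (a,b),r=cv2.minEnclosingCircle(q[:,:2].astype(np.float32));print(lo,len(q),a,b,r,np.median(q,0))
ce,st=head(c,(308,236),14);print("head top",ce,st,ray(c,ce,.079))
q=Q[(Q[:,2]>.092)&(Q[:,2]<.11)];print(np.round(q,3)[:40])
img=cv2.resize(c["image"][140:260,250:370],(560,560),interpolation=cv2.INTER_CUBIC)
im2=cv2.resize(s["image"][165:240,250:360],None,fx=5,fy=5,interpolation=cv2.INTER_CUBIC)
cv2.imwrite("pics/c1.png",img);cv2.imwrite("pics/c2.png",im2)
E
```

```text
0.052 1372 0.5296048521995544 -0.001659562811255455 0.1053212508559227 [0.55047025 0.00289644 0.05530394]
0.0585 849 0.5391265749931335 -0.0004905335372313857 0.08990282565355301 [5.58900518e-01 2.09716879e-04 6.13086917e-02]
0.034 1588 0.5599792003631592 0.0018569162348285317 0.10416070371866226 [ 0.56627876 -0.00180866  0.03781524]
0.07 108 0.4964216351509094 -0.0018962696194648743 0.06476762145757675 [0.4475992  0.00130254 0.07814516]
0.095 38 0.4472495913505554 0.00024614762514829636 0.02835710532963276 [4.47622731e-01 1.57530322e-04 1.00669697e-01]
head top [307.79220779 235.31168831] [303 230  10  11  77] [0.44668175 0.00154914 0.079     ]
[[ 0.46   0.024  0.101]
 [ 0.461 -0.023  0.099]
 [ 0.457  0.027  0.1  ]
 [ 0.457  0.024  0.101]
 [ 0.458 -0.023  0.099]
 [ 0.458 -0.026  0.1  ]
 [ 0.455  0.027  0.102]
 [ 0.455  0.024  0.099]
 [ 0.456 -0.023  0.097]
 [ 0.455 -0.026  0.103]
 [ 0.452  0.027  0.1  ]
 [ 0.452  0.024  0.102]
 [ 0.453 -0.023  0.101]
 [ 0.453 -0.026  0.102]
 [ 0.449  0.026  0.103]
 [ 0.449  0.024  0.1  ]
 [ 0.45  -0.023  0.101]
 [ 0.45  -0.026  0.099]
 [ 0.447  0.026  0.099]
 [ 0.447  0.024  0.1  ]
 [ 0.448 -0.023  0.104]
 [ 0.448 -0.026  0.103]
 [ 0.444  0.026  0.106]
 [ 0.444  0.024  0.102]
 [ 0.445 -0.023  0.099]
 [ 0.445 -0.026  0.1  ]
 [ 0.442  0.026  0.101]
 [ 0.442  0.024  0.102]
 [ 0.442 -0.024  0.105]
 [ 0.442 -0.026  0.099]
 [ 0.439  0.026  0.099]
 [ 0.439  0.023  0.104]
 [ 0.44  -0.024  0.104]
 [ 0.44  -0.026  0.104]
 [ 0.436  0.026  0.098]
 [ 0.436  0.024  0.099]
 [ 0.437 -0.024  0.1  ]
 [ 0.437 -0.026  0.102]]
```

View pics/c1.png

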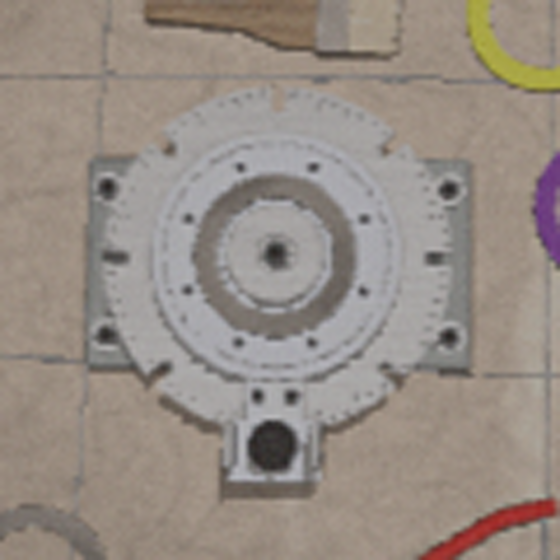

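View pics/c2.png

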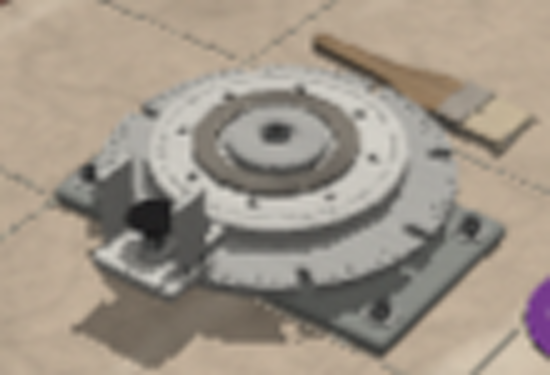

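Everything agrees with the description: axis ≈ (0.559, 0.0005), head ≈ (0.447, 0.001) at r ≈ 112 mm, and cheeks at y ≈ ±0.0245. The crops confirm the round black head between two upright cheeks, with the grey ring round the boss. Now I'll approach.

```bash
cat >> h.py <<'E'
from cell import manip,inverse_kinematics,cams
AX=np.array([.559,.0005]); RR=.112
SG=135
def pose(th,z,off=.009,r=RR):
    ph=np.pi+th; a=np.radians(SG)+th/2
    p=AX+r*np.array([np.cos(ph),np.sin(ph)])+off*np.array([-np.sin(ph),np.cos(ph)])
    v=np.pi*np.array([np.cos(a),np.sin(a),0]); return np.array([*p,z]),v
def tang(th): return np.array([-np.sin(np.pi+th),np.cos(np.pi+th),0])
E
python3 - <<'E'
import h
from h import *
for sg in(45,135):
    h.SG=sg
    for d in(0,25,50):
        for z in (.2,.069):
            q=inverse_kinematics(*pose(np.radians(d),z));print(sg,d,z,None if q is None else np.round(q,2))
E
```

```text
45 0 0.2 [-0.07 -0.15  2.11 -0.    1.18 -0.07]
45 0 0.069 [-0.07  0.01  2.24 -0.    0.9  -0.07]
45 25 0.2 [-0.17 -0.11  2.08  0.    1.17 -0.61]
45 25 0.069 [-0.17  0.04  2.2   0.    0.9  -0.61]
45 50 0.2 [-0.23 -0.04  2.01 -0.    1.17 -1.1 ]
45 50 0.069 [-0.23  0.11  2.12 -0.    0.9  -1.1 ]
135 0 0.2 None
135 0 0.069 None
135 25 0.2 [-0.17 -0.11  2.08  0.    1.17  2.53]
135 25 0.069 [-0.17  0.04  2.2   0.    0.9   2.53]
135 50 0.2 [-0.23 -0.04  2.01  0.    1.17  2.04]
135 50 0.069 [-0.23  0.11  2.12  0.    0.9   2.04]
```

```bash
sed -i 's/^SG=135/SG=45/' h.py; python3 - <<'E'
from h import *
manip.set_gripper(0.0,20)
manip.move_pose(*pose(0,.20))
s=manip.state();print(s["clock"],s["tool_pos"],s["contact_force"],s["gripper_width"])
manip.move_linear(pose(0,.125)[0],rate=.1)
s=manip.state();print(s["clock"],s["tool_pos"],s["contact_force"])
c=cams.capture("wrist");cv2.imwrite("pics/w1.png",c["image"]);print(c["T_tool_cam"],c["intrinsics"])
E
```

```text
3.8167 [ 0.44733096 -0.00795084  0.20014902] [-0.34191329 -0.09695605  0.0311828 ] 0.0005948875915717936
4.7167 [ 0.44752626 -0.00850173  0.12550385] [0.95288522 0.16186317 0.37644887]
[[-4.52060916e-04 -9.56659968e-01 -2.91206972e-01  7.58619668e-02]
 [ 9.99999893e-01 -4.04180125e-04 -2.24575400e-04  5.53058749e-04]
 [ 9.71422239e-05 -2.91207043e-01  9.56660049e-01 -1.46825524e-01]
 [ 0.00000000e+00  0.00000000e+00  0.00000000e+00  1.00000000e+00]] [[279.32730977   0.         324.29415568]
 [  0.         279.32730977 201.78151348]
 [  0.           0.           1.        ]]
```

View pics/w1.png

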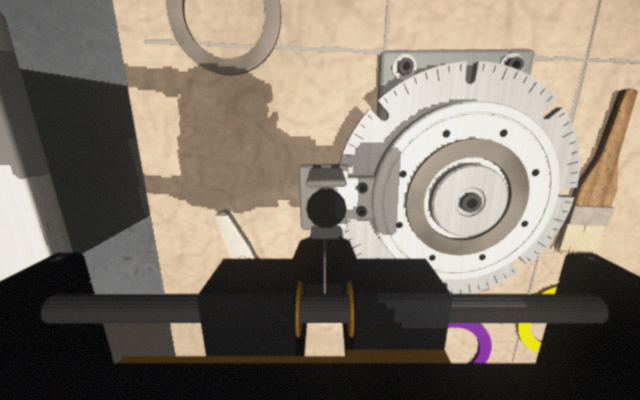

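The wrist view shows the closed fingertips (325,240) in line radially with the black head (326,207). The cheek behind the head is at (326,175), and the work ring round the boss is at (470,200). Next I'll press down, watching the force.

```bash
python3 - <<'E'
from h import *
manip.move_linear(pose(0,.092)[0],rate=.08); manip.dwell(.2)
def f(n=3):
    a=[]
    for _ in range(n): manip.dwell(.03); a.append(manip.state()["contact_force"])
    return np.mean(a,0)
b=f(5);np.save("b.npy",b);print("base",b)
for z in (.083,.080,.078,.076,.074,.072,.070,.069,.068):
    manip.move_linear(pose(0,z)[0],rate=.03)
    s=manip.state();F=f()-b;print(z,s["clock"],s["tool_pos"],F)
    if F[2]>7.4 or np.linalg.norm(F)>12: break
E
```

```text
base [0.04225849 0.3567174  0.21251747]
0.083 6.1417 [ 0.44664941 -0.00846849  0.08257655] [-0.26684936 -0.13519028 -0.0526068 ]
0.08 6.4917 [ 0.44679048 -0.00848165  0.07979076] [ 0.21900451 -0.19108428 -0.79627215]
0.078 6.8417 [ 0.44740098 -0.00853013  0.07833061] [ 0.36625378 -0.54185582  2.1666615 ]
0.076 7.1917 [ 0.44738459 -0.00852998  0.07619595] [0.0834749  0.0374868  3.35138524]
0.074 7.5417 [ 0.44737629 -0.00852112  0.07415403] [ 0.3589909  -0.54900441  4.19473908]
0.072 7.8917 [ 0.44736209 -0.00852784  0.0722175 ] [ 0.9894703  -1.09352041  5.02191378]
0.07 8.2417 [ 0.44733433 -0.00852156  0.07029797] [1.00986686 0.05142877 5.42460521]
0.069 8.5917 [ 0.44734161 -0.00853328  0.06936893] [-0.054454   -0.51768586  5.8491344 ]
0.068 8.9417 [ 0.44733945 -0.00852977  0.06842754] [ 0.55140492 -0.50745737  6.33253628]
```

```bash
python3 - <<'E'
from h import *
b=np.load("b.npy")
def f(n=2):
    a=[]
    for _ in range(n): manip.dwell(.03); a.append(manip.state()["contact_force"])
    return np.mean(a,0)-b
manip.move_linear(pose(0,.0665)[0],rate=.03);print(manip.state()["tool_pos"],f())
for d in (1,2,4,6,9,12,15,18):
    t=np.radians(d);p,v=pose(t,.0665)
    manip.move_linear(p,rate=.04,rot=v)
    F=f();s=manip.state();print(d,s["clock"],s["tool_pos"],"tang",F@tang(t),"z",F[2],"err",(p-s["tool_pos"])@tang(t))
    if abs(F@tang(t))>12: break
c=cams.capture("top");np.savez("top1.npz",**c)
P=cloud(c).reshape(-1,3);q=P[(abs(P[:,0]-.47)<.09)&(abs(P[:,1]+.03)<.1)&(P[:,2]>.095)&(P[:,2]<.108)];print(len(q),q.mean(0))
im=cv2.resize(c["image"][150:260,260:370],(550,550),interpolation=cv2.INTER_CUBIC);cv2.imwrite("pics/t1.png",im)
E
```

```text
[ 0.44734662 -0.00850617  0.06696907] [ 0.1361561  -0.04040924  7.30512366]
1 9.675 [ 0.44758302 -0.01040432  0.06705435] tang -0.31131224081603737 z 6.991888198017837 err 4.183525239262201e-05
2 9.9917 [ 0.44779955 -0.0123225   0.06704461] tang -0.24859746286847875 z 6.918140958637953 err 6.615103426937195e-05
4 10.3083 [ 0.44847409 -0.01641456  0.06711859] tang 0.5490953783884928 z 6.962393529272656 err -0.0001634593214709621
6 10.625 [ 0.44921739 -0.02030182  0.06715025] tang 0.07522882590992148 z 7.489628104531482 err -0.0002124546290462696
9 10.9917 [ 0.45059547 -0.02614112  0.06721518] tang 0.830810873331616 z 6.710500237593223 err -0.00035492285963101706
12 11.3583 [ 0.45226175 -0.03182099  0.06726131] tang 1.5238879165558032 z 6.090188290485342 err -0.00042256947028365097
15 11.725 [ 0.45427096 -0.03741046  0.06733879] tang 1.3007337780011154 z 7.43612168293833 err -0.0005128224020107161
18 12.0917 [ 0.45647059 -0.04289848  0.0673737 ] tang 0.5227164206994928 z 6.320776275671631 err -0.0005910736757276999
0 [nan nan nan]<stdin>:14: RuntimeWarning: Mean of empty slice.
  ret = um.true_divide(
```

View pics/t1.png

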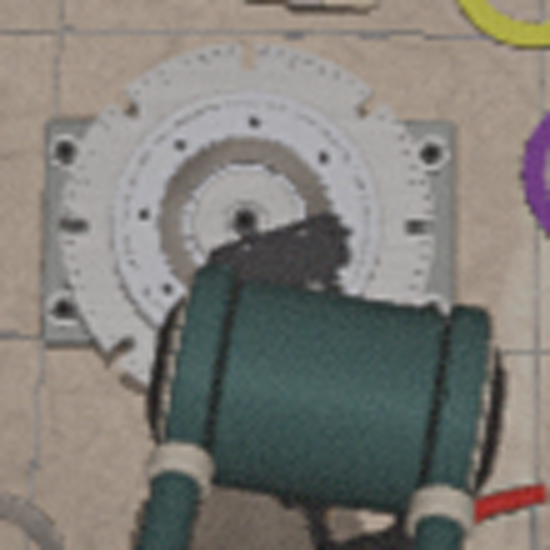

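The dots on the table have turned about 18° CCW: the top-right dot moved from about 23° right of up to (254,122), about 5° right. The ring is still seated. Next I'll lift the fingertip off the head so the plunger rides under the plate, then push the cheek on, tracking the dot angle and the force.

```bash
cat >> h.py <<'E'
def phase(c):
    v,u=np.mgrid[150:250,255:365];uv=np.stack([u,v],-1).reshape(-1,2)
    X=np.array([ray(c,p,.056)[:2] for p in uv])-CEN
    g=c["image"].max(2)[v,u].ravel().astype(float); r=np.hypot(*X.T);a=np.degrees(np.arctan2(X[:,1],X[:,0]))
    # only far half (x>0.0) so the arm does not occlude
    k=(r>.052)&(r<.066)&(a>-20)&(a<150); w=np.clip(DK-g,0,None)*k
    z=(w*np.exp(1j*np.radians(a*8))).sum(); return np.degrees(np.angle(z))/8,abs(z)/w.sum()
CEN=AX;DK=150
E
python3 - <<'E'
from h import *
for n in("top0","top1"):
    c=dict(np.load(n+".npz"));print(n,phase(c))
c=dict(np.load("top0.npz"))
print(ray(c,(250+275/560*120,140+252/560*120),.064))
print([np.round(np.hypot(*(ray(c,(250+x/560*120,140+y/560*120),.056)[:2]-AX)),4) for x,y in((238,167),(313,167),(188,217),(364,218))])
E
```

```text
top0 (np.float64(-21.370946575941264), np.float64(0.9534637004587868))
top1 (np.float64(5.2005585098884985), np.float64(0.6110790316831108))
[0.55927549 0.0013195  0.064     ]
[np.float64(0.0566), np.float64(0.0558), np.float64(0.0569), np.float64(0.0555)]
```

```bash
sed -i 's/^CEN=AX;DK=150/CEN=np.array([.5593,.0012]);DK=150/; s/(a>-20)/(a>-12)/; s/r>.052)&(r<.066/r>.0525)\&(r<.0605/' h.py
python3 - <<'E'
import h
from h import *
for n in("top0","top1"):
    c=dict(np.load(n+".npz"))
    for dk in(110,130,150): h.DK=dk;print(n,dk,phase(c))
E
```

```text
top0 110 (np.float64(-21.690635629498278), np.float64(0.989511896026813))
top0 130 (np.float64(-21.809709398366635), np.float64(0.9835946469124626))
top0 150 (np.float64(-21.866270553765943), np.float64(0.9747650824513483))
top1 110 (np.float64(5.813988845744672), np.float64(0.599434830304747))
top1 130 (np.float64(3.9238629083259795), np.float64(0.5805727201243299))
top1 150 (np.float64(2.9145684104008653), np.float64(0.5835420647915474))
```

```bash
sed -i 's/(a>-12)&(a<150)/(a>A0)\&(a<A1)/' h.py; echo "A0=-60;A1=110" >>h.py
python3 - <<'E'
import h
from h import *
for n in("top0","top1"):
    c=dict(np.load(n+".npz"))
    for h.A0,h.A1 in((-60,110),(-60,60),(0,60),(0,110)): h.DK=120;print(n,h.A0,h.A1,phase(c))
E
```

```text
top0 -60 110 (np.float64(-21.038142582748357), np.float64(0.9861364544956667))
top0 -60 60 (np.float64(-20.731520114492888), np.float64(0.9894312400280935))
top0 0 60 (np.float64(-20.793846574331255), np.float64(0.9970969114349885))
top0 0 110 (np.float64(-21.28551859642228), np.float64(0.9891701682893526))
top1 -60 110 (np.float64(-3.114775465562684), np.float64(0.9798458599650246))
top1 -60 60 (np.float64(-2.6927958320794314), np.float64(0.9848606390695698))
top1 0 60 (np.float64(-3.5499467018203243), np.float64(0.9854860437438692))
top1 0 110 (np.float64(-3.8803649751212443), np.float64(0.9826256435208881))
```

The dots give 17.9° turned, which matches the 18° commanded.

```bash
python3 - <<'E'
import h
from h import *
h.DK=120
b=np.load("b.npy");p0=phase(dict(np.load("top0.npz")))[0]
def f(n=3):
    a=[]
    for _ in range(n): manip.dwell(.03); a.append(manip.state()["contact_force"])
    return np.mean(a,0)-b
def ang():
    c=cams.capture("top");p,q=phase(c);return round((p-p0)%45,2),round(q,2)
OFF=.013
p,v=pose(np.radians(18),.088);manip.move_linear(p,rate=.05);print(f(),ang())
for d in (20,24,28,32,36,39,41,42,43):
    t=np.radians(d);p,v=pose(t,.088,OFF)
    manip.move_linear(p,rate=.05,rot=v)
    F=f();s=manip.state();print(d,round(s["clock"],2),"tang %.2f z %.2f err %.5f"%(F@tang(t),F[2],(p-s["tool_pos"])@tang(t)),ang())
    if abs(F@tang(t))>12: break
E
```

```text
[ 0.07936336 -0.32966401 -0.03084636] (np.float64(17.91), np.float64(0.98))
20 13.28 tang -3.16 z -1.84 err 0.00056 (np.float64(21.05), np.float64(0.98))
24 13.74 tang -2.82 z -1.97 err 0.00031 (np.float64(25.05), np.float64(0.98))
28 14.2 tang -2.24 z -1.69 err 0.00001 (np.float64(29.09), np.float64(0.97))
32 14.66 tang -1.02 z -1.58 err -0.00004 (np.float64(33.15), np.float64(0.98))
36 15.12 tang -1.93 z -1.45 err 0.00005 (np.float64(36.72), np.float64(0.99))
39 15.53 tang -1.92 z -0.60 err 0.00003 (np.float64(39.37), np.float64(0.98))
41 15.93 tang -2.70 z -0.68 err 0.00006 (np.float64(43.75), np.float64(0.78))
42 16.33 tang -0.97 z -0.39 err -0.00063 (np.float64(2.61), np.float64(0.75))
43 16.73 tang 0.39 z 0.36 err -0.00044 (np.float64(3.9), np.float64(0.79))
```

```bash
python3 - <<'E'
import h
from h import *
b=np.load("b.npy");h.DK=120;t0=dict(np.load("top0.npz"))
c=cams.capture("top")
for h.A0,h.A1 in((-60,110),(-20,110),(-20,60),(0,110),(0,60),(20,110)):
    p,q=phase(c);print(h.A0,h.A1,(p-phase(t0)[0])%45,q)
cw=cams.capture("wrist")
cv2.imwrite("pics/m.png",np.hstack([cv2.resize(c["image"][150:260,260:370],(400,400)),cv2.resize(cw["image"][60:310,200:450],(400,400))]))
E
```

```text
-60 110 3.4559170627975604 0.8135498028378447
-20 110 44.35044634295426 0.982102334425622
-20 60 44.535390326238414 0.9956109594980859
0 110 44.641198454889164 0.9836735767479321
0 60 44.927745868560066 0.9972335578807777
20 110 44.641198454889164 0.9836735767479321
```

View pics/m.png

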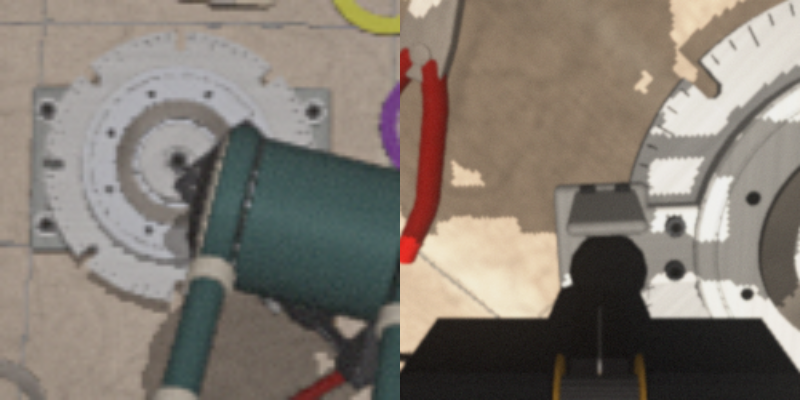

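The left half (top view) shows the dots back at the notch pattern. The right half (wrist view) shows the head between the cheeks, with the plate's old notch at (710,85). The table reads about 44.6°, so it has probably caught. I'll test the lock with a gentle push and check the force.

```bash
python3 - <<'E'
import h
from h import *
h.DK=120;h.A0,h.A1=0,110
b=np.load("b.npy");p0=phase(dict(np.load("top0.npz")))[0]
def f(n=4):
    a=[]
    for _ in range(n): manip.dwell(.03); a.append(manip.state()["contact_force"])
    return np.mean(a,0)-b
def ang():
    p,q=phase(cams.capture("top"));return round((p-p0)%45,2),round(q,2)
for d in (43.4,43.8,44.2,44.6,45,45.4):
    t=np.radians(d);p,v=pose(t,.088,.013)
    manip.move_linear(p,rate=.02,rot=v)
    F=f();s=manip.state();print(d,round(s["clock"],2),"tang %.2f z %.2f err %.5f"%(F@tang(t),F[2],(p-s["tool_pos"])@tang(t)),ang())
    if F@tang(t)<-7: break
E
```

```text
43.4 17.27 tang 0.27 z -0.41 err -0.00003 (np.float64(44.57), np.float64(0.98))
43.8 17.7 tang 0.36 z -0.06 err -0.00002 (np.float64(44.59), np.float64(0.98))
44.2 18.13 tang -1.15 z 0.80 err 0.00024 (np.float64(0.06), np.float64(0.99))
44.6 18.57 tang -1.70 z 0.16 err 0.00013 (np.float64(0.25), np.float64(0.99))
45 19.0 tang -4.18 z 2.15 err 0.00041 (np.float64(0.44), np.float64(0.99))
45.4 19.43 tang -6.72 z 4.21 err 0.00094 (np.float64(0.59), np.float64(0.98))
```

```bash
python3 - <<'E'
import h
from h import *
h.DK=120;h.A0,h.A1=0,110
p0=phase(dict(np.load("top0.npz")))[0]
t=np.radians(44);p,v=pose(t,.088,.010)
manip.move_linear(p,rate=.03,rot=v)
c=cams.capture("top");print("backed off",(phase(c)[0]-p0)%45)
manip.move_linear(p+[0,0,.1],rate=.12)
T0=np.eye(4);s=manip.state();T0[:3,:3]=R.from_rotvec(s["tcp_rot"]).as_matrix();T0[:3,3]=s["tool_pos"]
w=cams.capture("wrist");M=T0@w["T_tool_cam"]
w["position"]=M[:3,3];w["orientation"]=R.from_matrix(M[:3,:3]).as_rotvec()
P=cloud(w);g=w["image"].max(2)
hd=pose(np.pi/4,.079,0)[0];uv=proj(w,hd);print("head expected",hd,uv)
k=(np.hypot(P[...,0]-hd[0],P[...,1]-hd[1])<.011)&(P[...,2]<.11);print("height",np.median(P[k][:,2]),k.sum())
b=np.hypot(P[...,0]-AX[0],P[...,1]-AX[1])
for lo,hi in((.006,.026),(.036,.046),(.056,.07)):
    k=(b>lo)&(b<hi)&(P[...,2]<.09)&(w["z_map"]>0.1);print("z at r",lo,hi,np.median(P[k][:,2]),np.std(P[k][:,2]),k.sum())
cv2.imwrite("pics/w2.png",w["image"]);print(s["clock"],(phase(cams.capture("top"))[0]-p0)%45)
E
```

```text
backed off 0.3738610296786291
head expected [ 0.47980404 -0.07869596  0.079     ] [324.00340304 192.01574954]
height 0.07963366979170491 450
z at r 0.006 0.026 0.06467372592764647 0.0015104908705147792 2037
z at r 0.036 0.046 0.06112084808957591 0.001463405783788293 2639
z at r 0.056 0.07 0.05668783347083106 0.0007233014814436752 5215
20.8583 0.4578371246402746
```

View pics/w2.png

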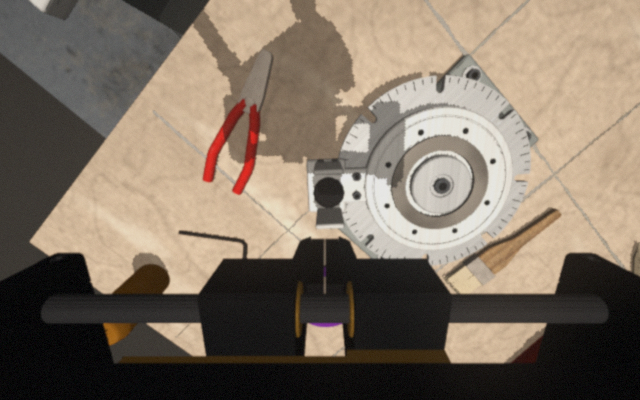

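The head's top is at 79.6 mm, so the plunger is fully up, with the table at about 45° and the ring seated at its right height. The wrist view shows the head (328,192) between its cheeks and nothing else disturbed. Handing in.

```bash
python3 -c "
from cell import order,manip
manip.dwell(.3);print(order.close_job())"
```

```text
the job is handed in; nothing more can be done
None
```

The table is turned one notch (about 45°) counter-clockwise with the plunger sprung fully up in the next notch and the ring still seated; the job was handed in at about 21 s, and the result of the judging was not shown.

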